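Tip the inked block onto the paper and press the print

TASK

The inked printing block stands on edge in front of the low fence on the board. With a light push of the fingertips high on its plain wooden back, tip it over, away from the fence, so that it falls inked face down on the paper squarely inside the pencilled outline; then press down firmly with the fingertips on the middle of its back for about a second to take the print, and move clear. Do not grip, lift or carry the block, and leave the things round the board alone.

Things in the scene. Friction and masses are not known exactly. Their poses are not given: they have to be found in the camera images.
- block: loose printing block standing upright on a long edge: wooden slab 150 mm wide, 110 mm high, 25 mm thick, about 0.3 kg, one face dark, inked and carved, the back plain light wood. Origin: centre of the underside it stands on. x: through its thickness, out of the inked face, away from the fence; y: along its width; z: up while it stands. Lying face down, its x points straight down.
- block_mid (a point): centre of the block (half-way through all three sizes), axes as the block's. About 0.5 N at the top of its back tips it, about the lower edge of its inked face; past some 15 degrees it falls by itself. When it lies face down its back is 35 mm above the table.
- board: fixed plywood board 190 mm (x) by 240 mm (y), 10 mm thick, with a white sheet on it. Origin: centre of its underside, on the table. A dark wooden fence, 12 mm thick, top 28 mm above the table, runs along its -x edge, inner face at x = -81 mm; the block stands 1 to 5 mm in front of it. x points from the fence across the paper, the way the block must fall.
- outline (a point): centre of the pencilled rectangle on the paper (10 mm above the table), axes as the board's; it measures 160 mm (x) by 200 mm (y), 25 mm more than the lying block on every side. One line runs at the foot of the standing block's back, so that a block tipped where it stands lands in the middle.
- baren: loose round baren with a red upright handle, 70 mm across, 118 mm high, beside the board; leave alone. Origin: centre of its underside
- masking_tape: loose roll of cream masking tape lying flat, 98 mm across, 24 mm high, beside the board; leave alone. Origin: centre of its underside
- glue_stick: loose white and blue glue stick standing upright, 24 mm across, 92 mm high, on the green mat beyond the board; leave alone. Origin: centre of its underside
- ink_tube: loose black ink tube lying flat, 54 x 156 x 37 mm, on the green mat beyond the board; leave alone. Origin: centre of its underside
There are look-alikes about, which are no part of the job. Leave any pink look-alike of the block alone.

How it is judged:
On the way, in this order (a step that is already met when the one before it is completed fails the run):
1. the block lies face down on the paper inside the outline (angle between block's own x axis and vertical above 3 rad and height (world z) of block_mid below 0.027 m and x of block_mid in the frame of outline between -0.027 and 0.027 m and y of block_mid in the frame of outline between -0.027 and 0.027 m and angle between the y axis of block and the y axis of board, either way round below 0.25 rad), for 0.2 s.
2. the fingertips press on the middle of the back of the lying block (angle between block's own x axis and vertical above 3 rad and contact force between the fingers and block above 4 N and horizontal distance between the grasp point and block_mid below 0.04 m), for 0.5 s.
At the end, for the whole second after the job is handed in: the block lies at rest and untouched, inked face down and flat on the paper (within 8 degrees of level), its centre within 27 mm of the outline's centre along both board axes and turned under 14 degrees from it, after a press of over 4 N within 40 mm of its middle for 0.5 s (all of step 1 and linear speed of block below 0.01 m/s and contact force between the fingers and block below 0.1 N).
It fails at once if the block is lifted or carried (height (world z) of block_mid above 0.085 m).
It fails at once if the block is gripped or pushed with more than 15 N before it lies flat (angle between block's own x axis and vertical below 2.8 rad and contact force between the fingers and block above 15 N).
It fails at once if a thing beside or beyond the board is moved by more than 15 mm or tipped (distance of any of baren, masking_tape, glue_stick, ink_tube from where it was at the start of the episode above 0.015 m or angle between any of baren, glue_stick's own z axis and vertical above 0.35 rad).
It also fails if it takes over 42 s, if anything falls off the work surface, if the arm or the gripper's body presses on something with over 40 N, if the wrist force passes 120 N, or if a joint passes its speed limit or range.

ROBOT

A 7-joint arm with a two-finger parallel gripper is mounted at the origin on a cart in front of the work surface, level with it; the furniture and walls round the work are solid. World frame = base frame: x ahead of the robot, y to its left, z up, the work surface at z = 0. Lengths are in m, angles in rad, forces in N, time in s.
With the tool pointing down it reaches from about 0.425 to 0.875 m from the base axis. Payload 4.7 kg.
Tool frame: the origin (TCP) lies on the centre line of the jaws, within the pads' length; the fingertips stand ahead of it and the grasp point (between the pads) lies 2 mm behind it (nose_length is the z of the fingertips in the tool frame, in m); z points along the fingers, y is the line along which they close (so a half turn about z gives the same grasp; the last joint's range is limited). The gripper opens to 87 mm and grips with 3 to 60 N. Pads are 19 mm wide; open, the fingers measure 117 mm over their backs; the gripper's body (75 mm by 190 mm) begins 51 mm behind the grasp point.
Start: joints at [0.014, 0.321, -0.07, 1.45, 0.023, 1.371, -0.057], TCP at [0.65, -0, 0.24] pointing down, gripper open.
Joint ranges: [-2.86, 2.86], [-0.3, 2.09], [-1.38, 1.24], [0.06, 2.45], [-1.56, 4.7], [0.09, 2.05], [-2.69, 2.69]. Speed limits (rad/s): [2.57, 2.57, 3.14, 3.14, 3.14, 3.14, 3.14].

INTERFACE

Orientations are given as a rotation vector (axis times angle).
In Python, from bench import * gives the robot as it stands.
- The arm moves only by the tool send_rows, never from a script. Its arguments are lists of equal length, an entry for each row: "xyz": the shift along the tool's x, y, z in mm, a list of three; "dr": the turn, a rotation vector about the tool's x, y, z in rad, a list of three. A call has exactly 10 rows; each row is the pose to reach, as a shift and turn from the pose commanded when the call began, along the tool's axes at that moment; what a row does not reach only later rows make up. A row lasts 1/12 s, in which the tool goes at most 41.7 mm and 7.16 degrees, less where a joint would pass 70% of its speed; a pose out of reach is approached as far as the arm can. A call with a gripper value outside its range is refused whole. "jaw" is the finger opening in mm, from 0 to 87, set as the call begins (left out, the last holds). The fingers move at their own pace and stop on an object; "grip_force" is the grip in N (left out, the last holds). Time passes only in rows, so rows that repeat a pose let the fingers close, or fill a call up. It gives the time, the measured TCP pose, the force, the opening and the grip force at its end, in the units of the state.
- get_state(): the state, without advancing time (a new reading comes with each control period).
- get_image(name): name is "scene" or "side" or "wrist"; returns the picture (384x512x3 uint8, red, green, blue); there is no depth.
- calibration(name): a dict with "vfov" (degrees; the focal length in pixels is half the picture's height over the tangent of half this angle, whatever the lens; pixels are square), "cx", "cy" (the principal point, pixels), "rvec" (rotation vector, rad) and "tvec" (3), from world to camera coordinates, as OpenCV has them; the wrist camera has in their place "hand_eye" (4x4, takes a point from camera to tool coordinates, whose origin is the TCP and whose axes are the flange's). Camera axes: x right, y down, z forward; pixel columns grow to the right and rows downward; lengths in m; the calibration is good to about 2 mm. A picture is of the moment at which its call begins: read the wrist's pose just before it. calibration takes no time and is no camera call.
- close_job(): hands the job in; it is judged then, once.
The state is a dict: "time": time; "joint_positions": joint angles; "qd": joint speeds; "joint_torque": joint torques, N m; "position": TCP position; "tool_rot": TCP orientation; "ft_force": force on the tool from outside, world axes, zero at the start; "torque": the same for the moment, N m; "grip_width": opening from 0.0 (shut) to 1.0 (fully open); "grip_force": force on a finger pad.
Only numpy, scipy, OpenCV 4.12 (cv2) and the standard library are available. Lean on these libraries where they do the work, as an engineer would, in place of code of your own. Each camera call takes 0.05 s, during which the arm holds its last target. There are 200 camera calls.

## Working session

There is one attempt and no reset: what is moved stays moved. The work goes in short steps, Python scripts to look and compute and a tool call to move; the robot and the scene stay as the last step left them, time stands still between calls to the robot, and variables do not carry over. Pictures are saved under pics/ and viewed, at most 10 in all, crops included, and the job is handed in when it is done.

Besides the shell and the picture viewer there is one more tool, called after ">>>" by a JSON object that holds its "name" and its "arguments", one argument or row to a line. send_rows: Moves the arm, as the interface text tells. Its arguments: {"type":"object","properties":{"xyz":{"type":"array"},"dr":{"type":"array"},"jaw":{"type":"number"},"grip_force":{"type":"number"}},"required":["xyz","dr"]}

```bash
mkdir -p pics
python3 - <<'E'
from bench import *
import cv2,numpy as np
for n in("scene","side"):
    im=get_image(n); cv2.imwrite(f"pics/{n}0.png",im[:,:,::-1]); print(n,calibration(n))
w=get_state();print(w);im=get_image("wrist");cv2.imwrite("pics/w0.png",im[:,:,::-1]);print(calibration("wrist"))
try: print(nose_length)
except Exception as e: print(e)
a=[cv2.imread(f"pics/{n}.png") for n in("scene0","side0")]
cv2.imwrite("pics/both.png",np.hstack(a)[:, :])
E
```

```text
scene {'vfov': 55.294337087938516, 'cx': 261.8225767772061, 'cy': 195.72177715364424, 'rvec': array([ 2.16676449, -0.555755  ,  0.25670781]), 'tvec': array([-0.52880139,  0.25790472,  0.62349752])}
side {'vfov': 49.402793451791034, 'cx': 258.7493786393361, 'cy': 192.26090785107496, 'rvec': array([ 2.20744358, -0.69765778,  0.31181493]), 'tvec': array([-0.47750015,  0.32479867,  0.78223108])}
{'time': 0.1, 'joint_positions': array([ 0.01410997,  0.32176578, -0.07005094,  1.45156762,  0.0225852 ,
        1.37077992, -0.05685166]), 'qd': array([ 0.00073998, -0.0014963 ,  0.00025289, -0.00382952,  0.00161054,
        0.00011734,  0.00036942]), 'joint_torque': array([ 1.37795760e-04, -4.92569017e+01, -4.06077392e-01, -3.13399816e+01,
       -6.42974046e-02,  3.95253638e-02,  6.49213871e-05]), 'position': array([ 6.49533282e-01, -6.91104223e-05,  2.38552263e-01]), 'tool_rot': array([-2.22058428e+00, -2.22065430e+00,  2.02208146e-03]), 'ft_force': array([-0.5103874 , -0.34065436,  0.21877175]), 'torque': array([-0.02232622,  0.05833226,  0.03680133]), 'grip_force': 0.0, 'grip_width': 1.000662805134541}
{'vfov': 63.97662259520349, 'cx': 254.02295199151087, 'cy': 195.81037150642354, 'hand_eye': array([[ 5.99013254e-04, -9.52654655e-01, -3.04053861e-01,
         8.31987648e-02],
       [ 9.99999625e-01,  3.80669994e-04,  7.77381965e-04,
         7.04682191e-04],
       [-6.24832366e-04, -3.04054212e-01,  9.52654526e-01,
        -1.45170259e-01],
       [ 0.00000000e+00,  0.00000000e+00,  0.00000000e+00,
         1.00000000e+00]])}
0.017
```

View pics/scene0.png

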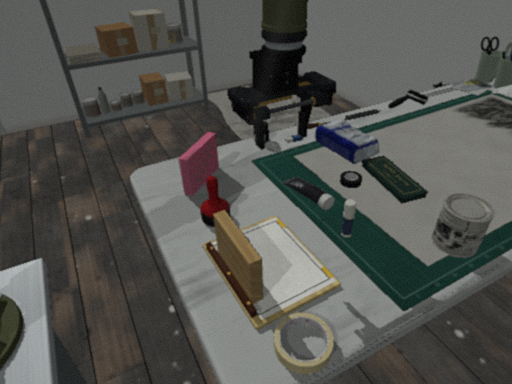

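View pics/side0.png

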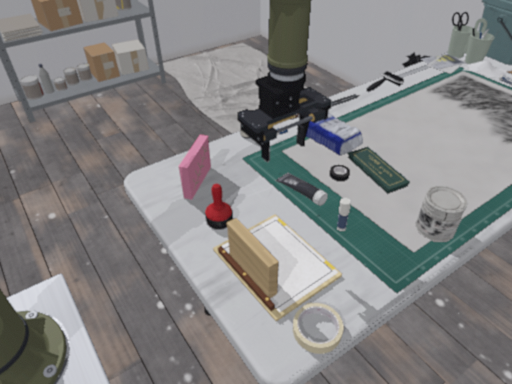

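View pics/w0.png

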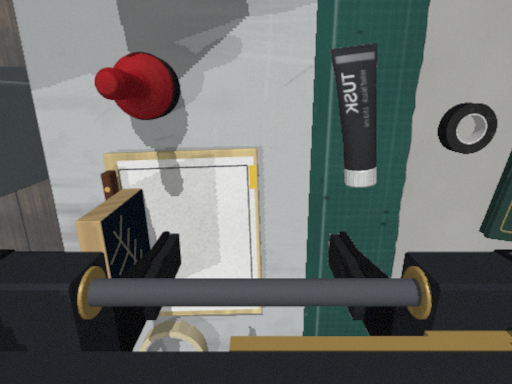

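The scene view shows the light-backed block standing at about (238,255), with the fence behind it. The pink slab at (200,163) is the look-alike. The baren is at (214,203), the tape at (304,340), the glue stick at (348,218) and the tube at (308,192). The block meant is the wooden one with a dark inked face on the board, seen in the wrist view at (120,230). I'll confirm it in enlarged crops.

Run:
```python
import cv2,numpy as np
a=cv2.imread("pics/side0.png")[180:330,190:350]; b=cv2.imread("pics/scene0.png")[180:330,190:350]
f=lambda i:cv2.resize(i,None,fx=5,fy=4,interpolation=cv2.INTER_CUBIC)
cv2.imwrite("pics/c1.png",f(a));cv2.imwrite("pics/c2.png",f(b))
```

```text
(no output)
```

View pics/c1.png

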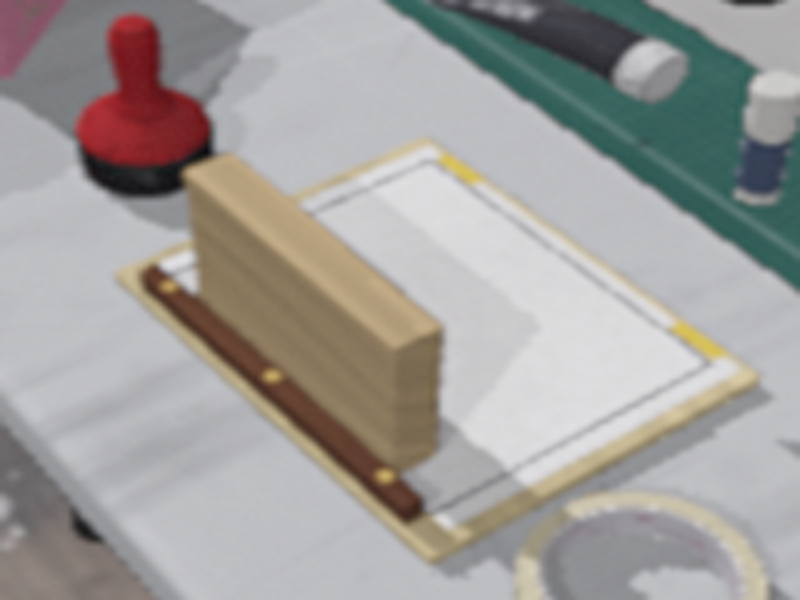

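View pics/c2.png

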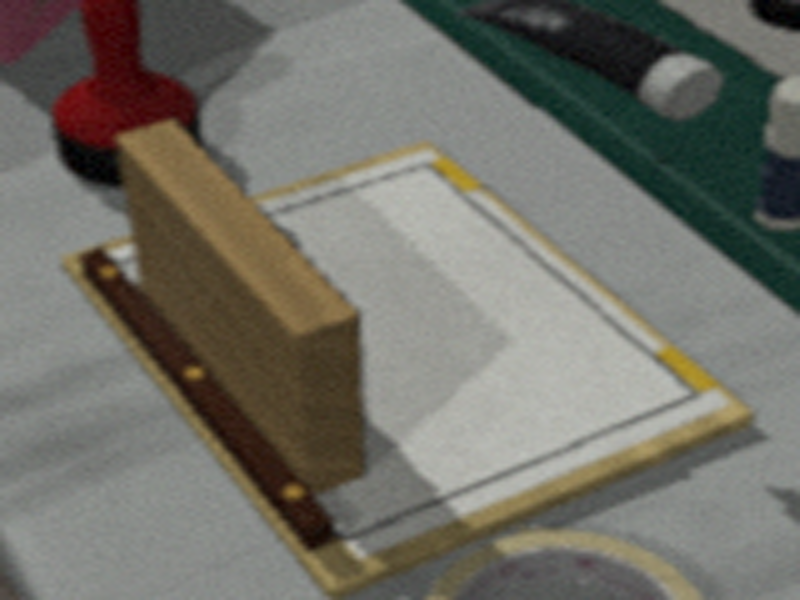

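Both crops confirm a single plain-backed wooden block in front of the dark fence, with the baren just beyond its far end. In the side crop its top corners are at (185,172), (393,350), (441,328) and (233,153). Next I triangulate these.

```bash
cat > h.py <<'E'
from bench import *
import cv2,numpy as np
from scipy.spatial.transform import Rotation as R
def cam(n,st=None):
    c=calibration(n); f=192/np.tan(np.radians(c["vfov"]/2))
    K=(f,c["cx"],c["cy"])
    if n=="wrist":
        T=np.eye(4);T[:3,:3]=R.from_rotvec(st["tool_rot"]).as_matrix();T[:3,3]=st["position"]
        M=T@c["hand_eye"]; return K,M[:3,:3],M[:3,3]
    r=R.from_rotvec(c["rvec"]).as_matrix(); return K,r.T,-r.T@c["tvec"]
def plane(n,px,z,st=None):
    (f,cx,cy),r,o=cam(n,st); out=[]
    for u,v in px:
        d=r@[(u-cx)/f,(v-cy)/f,1]; out.append(o+d*(z-o[2])/d[2])
    return np.array(out)[:,:2]
E
python3 - <<'E'
from h import *
np.set_printoptions(precision=4,suppress=True)
cr=lambda p:[((u+.5)/5+189.5,(v+.5)/4+179.5) for u,v in p]
print("cams",cam("scene")[2],cam("side")[2])
P={"side":([(185,172),(393,350),(441,328),(233,153)],[(118,273),(430,140),(758,376),(432,555)],[(712,364),(434,160)]),
"scene":([(118,138),(295,333),(360,313),(180,120)],[(63,262),(432,143),(750,410),(335,590)],[(695,393),(432,166)])}
for n,(t,b,o) in P.items():
    T=plane(n,cr(t),.12);B=plane(n,cr(b),.01);O=plane(n,cr(o),.01)
    print(n,"top",T.tolist(),T.mean(0),"\nboard",B.tolist(),B.mean(0),"\nfaroutline",O.tolist())
    for v in (T[0]-T[1],T[3]-T[2],B[0]-B[3],B[1]-B[2],O[1]-O[0]): print(np.linalg.norm(v),np.degrees(np.arctan2(-v[0],v[1])))
for n,px in (("side",[(217,187),(213,220)]),("scene",[(212,180)])): print(n,"baren handle top",plane(n,px[:1],.118))
E
```

```text
cams [ 0.311  -0.5525  0.577 ] [ 0.1794 -0.5785  0.7606]
side top [[0.4815309740660959, -0.025420660463622013], [0.4840955027044167, -0.17338732083834196], [0.5073192235288069, -0.17326495274837928], [0.5061053889741158, -0.025163218809723942]] [ 0.4948 -0.0993] 
board [[0.46377412408526164, 0.01694535156797139], [0.6510217464433192, 0.02169909399314618], [0.6585027782758419, -0.21184384951091018], [0.47283679612338125, -0.21817548180041424]] [ 0.5615 -0.0978] 
faroutline [[0.6474381420803763, -0.1939118348125236], [0.641909342232178, 0.006125117278760084]]
0.1479888826553687 0.9929396045212702
0.14810670811939078 0.4695828871797945
0.23529542772505094 2.2073583595624706
0.23366273194032908 1.8347162536977295
0.20011334245804793 1.583188845219711
scene top [[0.4799546983244788, -0.030318811606673823], [0.4834563332648848, -0.17503283903501682], [0.5075612114494864, -0.17569641595310814], [0.5063978831049918, -0.029568231385340038]] [ 0.4943 -0.1027] 
board [[0.4599388775380583, 0.010423435286166183], [0.6493425457265461, 0.017915328578897216], [0.6569314623330706, -0.21422826235611425], [0.4705070690676577, -0.22295871280131163]] [ 0.5592 -0.1022] 
faroutline [[0.6446463217364231, -0.1954273885072827], [0.6389964697091728, 0.00011118354845018885]]
0.14475638563388865 1.3861113901656723
0.1461328151303081 0.4561227969541219
0.23362130407591625 2.5927407522308594
0.2322676009852918 1.8723674373912806
0.1956201778690656 1.6550322205883965
side baren handle top [[0.5257 0.0892]]
scene baren handle top [[0.5226 0.0805]]
```

>>> {"name": "send_rows", "arguments": {
  "xyz": [
    [-12,-25,0],
    [-25,-55,0],
    [-40,-85,0],
    [-55,-115,0],
    [-70,-150,0],
    [-85,-180,0],
    [-100,-210,0],
    [-100,-215,0],
    [-100,-215,0],
    [-100,-215,0]
  ],
  "dr": [
    [0,0,0],
    [0,0,0],
    [0,0,0],
    [0,0,0],
    [0,0,0],
    [0,0,0],
    [0,0,0],
    [0,0,0],
    [0,0,0],
    [0,0,0]
  ],
  "jaw": 0
}}

```text
time: 0.98
position: [0.4355, -0.0997, 0.2398]
tool_rot: [2.221, 2.221, 0.002]
ft_force: [0.1, 0.6, 0.1]
grip_width: 0.324
grip_force: 0.0
```

>>> {"name": "send_rows", "arguments": {
  "xyz": [
    [0,0,20],
    [0,0,40],
    [0,0,60],
    [0,0,80],
    [0,0,100],
    [0,0,115],
    [0,0,120],
    [0,0,120],
    [0,0,120],
    [0,0,120]
  ],
  "dr": [
    [0,0,0],
    [0,0,0],
    [0,0,0],
    [0,0,0],
    [0,0,0],
    [0,0,0],
    [0,0,0],
    [0,0,0],
    [0,0,0],
    [0,0,0]
  ]
}}

```text
time: 1.82
position: [0.4363, -0.0999, 0.1206]
tool_rot: [2.22, 2.221, 0.002]
ft_force: [0.6, -0.3, -0.2]
grip_width: 0.006
grip_force: 0.0
```

Run:
```python
from h import *
im=get_image("side");cv2.imwrite("pics/s1.png",cv2.resize(im[130:330,170:370,::-1],None,fx=3,fy=3))
s=get_state();print(s["position"],s["grip_width"],s["ft_force"])
```

```text
[ 0.43622827 -0.10000342  0.12070887] 0.003844914614836187 [0.11005627 0.32491118 0.73657698]
```

View pics/s1.png

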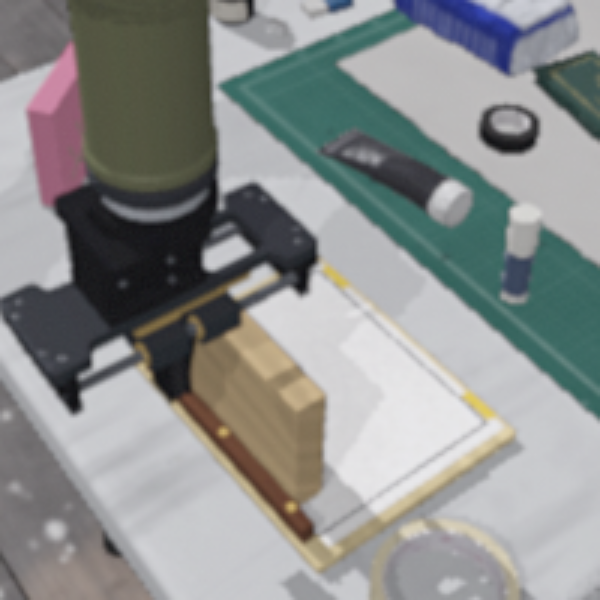

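The closed fingers stand just behind the middle of the block's back (about (180,370) in the crop), and the block is still upright. Pushing gently.

>>> {"name": "send_rows", "arguments": {
  "xyz": [
    [0,5,0],
    [0,10,0],
    [0,15,0],
    [0,19,0],
    [0,23,0],
    [0,27,0],
    [0,30,0],
    [0,33,0],
    [0,36,0],
    [0,39,0]
  ],
  "dr": [
    [0,0,0],
    [0,0,0],
    [0,0,0],
    [0,0,0],
    [0,0,0],
    [0,0,0],
    [0,0,0],
    [0,0,0],
    [0,0,0],
    [0,0,0]
  ]
}}

```text
time: 2.7
position: [0.4743, -0.1001, 0.1195]
tool_rot: [-2.221, -2.221, 0.0]
ft_force: [1.0, 0.2, -0.1]
grip_width: 0.007
grip_force: 0.0
```

>>> {"name": "send_rows", "arguments": {
  "xyz": [
    [0,3,0],
    [0,6,0],
    [0,9,0],
    [0,12,0],
    [0,15,0],
    [0,18,0],
    [0,21,0],
    [0,24,0],
    [0,24,0],
    [0,24,0]
  ],
  "dr": [
    [0,0,0],
    [0,0,0],
    [0,0,0],
    [0,0,0],
    [0,0,0],
    [0,0,0],
    [0,0,0],
    [0,0,0],
    [0,0,0],
    [0,0,0]
  ]
}}

```text
time: 3.53
position: [0.4981, -0.1, 0.1195]
tool_rot: [-2.221, -2.222, 0.0]
ft_force: [-0.9, 0.7, -0.2]
grip_width: 0.001
grip_force: 0.0
```

Run:
```python
from h import *
im=get_image("side");cv2.imwrite("pics/s2.png",cv2.resize(im[130:330,170:370,::-1],None,fx=3,fy=3))
s=get_state();print(s["position"],s["grip_width"],s["ft_force"])
```

```text
[ 0.49796714 -0.10004395  0.11951835] 0.00731419319051908 [ 0.91571813 -0.39832221 -0.83461332]
```

View pics/s2.png

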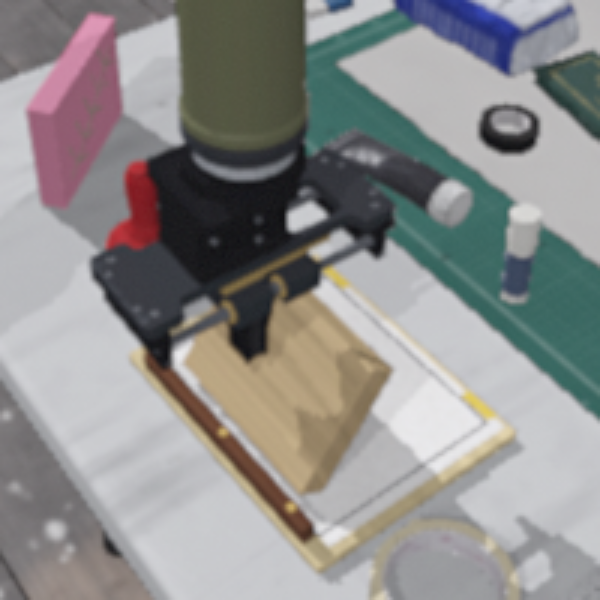

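The block is tipped well past its balance point and falling (top edge at about (375,365) in the crop). I hold, then rise.

>>> {"name": "send_rows", "arguments": {
  "xyz": [
    [0,3,0],
    [0,6,0],
    [0,6,0],
    [0,6,0],
    [0,6,-10],
    [0,6,-20],
    [0,6,-30],
    [0,6,-40],
    [0,6,-40],
    [0,6,-40]
  ],
  "dr": [
    [0,0,0],
    [0,0,0],
    [0,0,0],
    [0,0,0],
    [0,0,0],
    [0,0,0],
    [0,0,0],
    [0,0,0],
    [0,0,0],
    [0,0,0]
  ]
}}

```text
time: 4.42
position: [0.5047, -0.1002, 0.1609]
tool_rot: [2.22, 2.22, 0.002]
ft_force: [-0.3, 0.2, -0.3]
grip_width: 0.004
grip_force: 0.0
```

Run:
```python
from h import *
s=get_state();print(s["position"])
im=get_image("side");cv2.imwrite("pics/s3.png",cv2.resize(im[130:330,170:370,::-1],None,fx=3,fy=3))
```

```text
[ 0.50473526 -0.1001542   0.16086592]
```

View pics/s3.png

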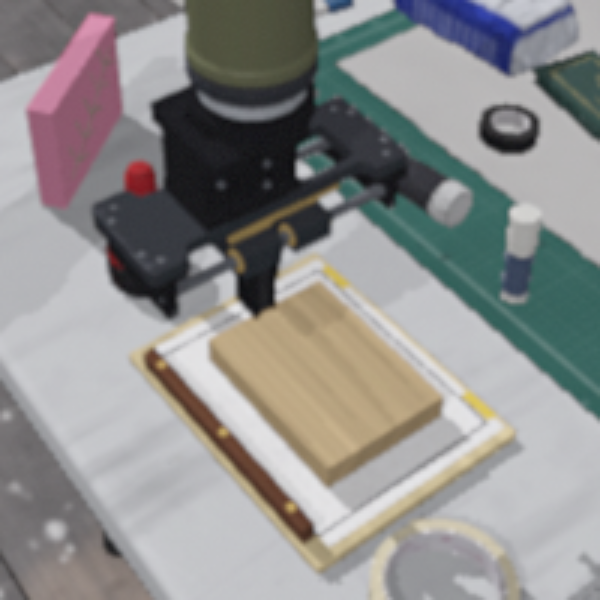

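The block lies face down inside the outline, with top corners at about (210,345), (332,470), (441,402) and (320,288) in the crop.

Run:
```python
from h import *
p=[(210,345),(332,470),(441,402),(320,288)]
T=plane("side",[(u/3+169.7,v/3+129.7) for u,v in p],.035);print(T,T.mean(0))
```

```text
[[ 0.50897462 -0.02964345]
 [ 0.51565495 -0.17511247]
 [ 0.61726798 -0.17330192]
 [ 0.61411829 -0.02974378]] [ 0.56400396 -0.1019504 ]
```

>>> {"name": "send_rows", "arguments": {
  "xyz": [
    [0,10,0],
    [0,20,0],
    [0,30,0],
    [0,40,0],
    [0,50,0],
    [0,58,0],
    [0,58,20],
    [0,58,40],
    [0,58,60],
    [0,58,80]
  ],
  "dr": [
    [0,0,0],
    [0,0,0],
    [0,0,0],
    [0,0,0],
    [0,0,0],
    [0,0,0],
    [0,0,0],
    [0,0,0],
    [0,0,0],
    [0,0,0]
  ]
}}

```text
time: 5.3
position: [0.5626, -0.1, 0.0786]
tool_rot: [2.221, 2.221, 0.0]
ft_force: [0.6, -0.2, -0.3]
grip_width: 0.002
grip_force: 0.0
```

>>> {"name": "send_rows", "arguments": {
  "xyz": [
    [0,0,8],
    [0,0,14],
    [0,0,20],
    [0,0,23],
    [0,0,25],
    [0,0,27],
    [0,0,28],
    [0,0,29],
    [0,0,29],
    [0,0,29]
  ],
  "dr": [
    [0,0,0],
    [0,0,0],
    [0,0,0],
    [0,0,0],
    [0,0,0],
    [0,0,0],
    [0,0,0],
    [0,0,0],
    [0,0,0],
    [0,0,0]
  ]
}}

```text
time: 6.13
position: [0.5626, -0.1001, 0.0524]
tool_rot: [2.221, 2.221, 0.001]
ft_force: [-3.7, 1.1, 7.7]
grip_width: 0.004
grip_force: 3.8
```

>>> {"name": "send_rows", "arguments": {
  "xyz": [
    [0,0,0.5],
    [0,0,1],
    [0,0,1.5],
    [0,0,1.5],
    [0,0,1.5],
    [0,0,1.5],
    [0,0,1.5],
    [0,0,1.5],
    [0,0,1.5],
    [0,0,1.5]
  ],
  "dr": [
    [0,0,0],
    [0,0,0],
    [0,0,0],
    [0,0,0],
    [0,0,0],
    [0,0,0],
    [0,0,0],
    [0,0,0],
    [0,0,0],
    [0,0,0]
  ]
}}

```text
time: 6.97
position: [0.5626, -0.1001, 0.0524]
tool_rot: [2.221, 2.221, 0.001]
ft_force: [-6.8, 1.6, 16.6]
grip_width: 0.011
grip_force: 8.2
```

>>> {"name": "send_rows", "arguments": {
  "xyz": [
    [0,0,0],
    [0,0,0],
    [0,0,0],
    [0,0,0],
    [0,0,0],
    [0,0,0],
    [0,0,0],
    [0,0,0],
    [0,0,0],
    [0,0,0]
  ],
  "dr": [
    [0,0,0],
    [0,0,0],
    [0,0,0],
    [0,0,0],
    [0,0,0],
    [0,0,0],
    [0,0,0],
    [0,0,0],
    [0,0,0],
    [0,0,0]
  ]
}}

```text
time: 7.8
position: [0.5626, -0.1001, 0.0524]
tool_rot: [2.221, 2.221, 0.001]
ft_force: [-7.2, 0.7, 15.6]
grip_width: 0.005
grip_force: 8.2
```

>>> {"name": "send_rows", "arguments": {
  "xyz": [
    [0,0,-2],
    [0,0,-5],
    [0,0,-15],
    [0,0,-30],
    [0,0,-50],
    [0,0,-75],
    [0,0,-100],
    [0,0,-120],
    [0,0,-130],
    [0,0,-130]
  ],
  "dr": [
    [0,0,0],
    [0,0,0],
    [0,0,0],
    [0,0,0],
    [0,0,0],
    [0,0,0],
    [0,0,0],
    [0,0,0],
    [0,0,0],
    [0,0,0]
  ]
}}

```text
time: 8.63
position: [0.5637, -0.1003, 0.1822]
tool_rot: [2.218, 2.218, 0.005]
ft_force: [-0.2, -0.5, 0.1]
grip_width: 0.009
grip_force: 0.0
```

Run:
```python
from h import *
im=get_image("side");cv2.imwrite("pics/s4.png",cv2.resize(im[130:330,170:370,::-1],None,fx=3,fy=3))
```

```text
(no output)
```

View pics/s4.png

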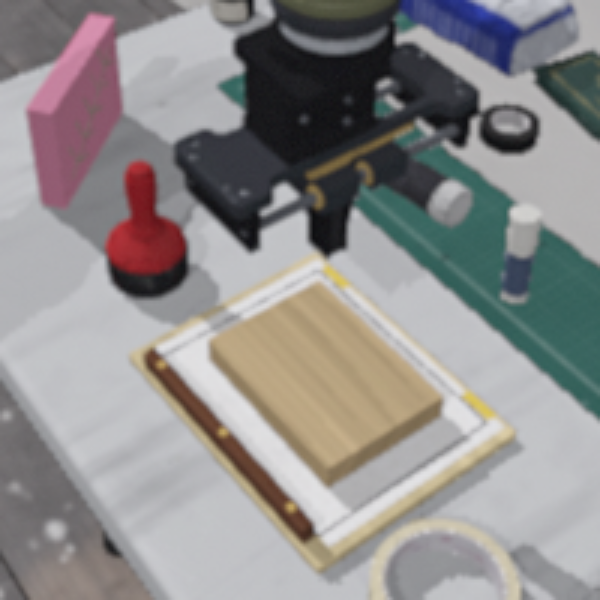

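The block lies flat in the middle of the outline (corners unchanged), everything round the board is undisturbed, and the arm is clear.

```bash
python3 -c "from bench import *; print(close_job())"
```

```text
the job is handed in; nothing more can be done
None
```

I tipped the block face down inside the outline, pressed on its middle with about 16 N for over a second, moved the arm clear and handed the job in; no verdict was shown.

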